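Hold the hardness tester on the marked kiln shelf plate

TASK

The hand-held hardness tester is locked in its stand: slide the lock's black knob all the way to its end stop, away from the tester, then lift the tester out and press its sprung steel tip gently inside the ring marked on the sloping kiln shelf plate (not the cross), with the tester square to that sloping face and the tip pushed in about half of its travel. Finish while still gripping the tester and holding it there, motionless: do not put it down or let go. Leave the lock open, and do not disturb the sloping plate or the other things on the bench.

Things in the scene. Friction and masses are not known exactly. Their poses are not given: they have to be found in the camera images.
- stand: Fixed grey steel stand that holds the tester: base 100 x 230 mm, a 70 x 230 mm deck on two end legs, deck top 75 mm above the bench. Origin: centre of the underside, on the bench. z up, y along the long side. The tester hangs in a 21 mm through hole at x = 0, y = -70 mm; the lock slides on the deck towards +y.
- lock (a joint): Transport lock, m: a 6 mm thick forked steel plate, 82 to 88 mm above the bench, its two prongs over the tester's flange either side of the 18 mm shaft. 0 = locked, 0.040 = end stop (moved along the stand's +y, away from the tester). It starts nearly locked (0 to 0.007), stays where left, takes about 2 N to slide. The flange is free from 0.030.
- lock_knob (a point): Centre of the lock's upright black block-shaped knob, 106 mm above the bench, moving with the lock: 30 mm along the stand's x, 14 mm along the stand's y, standing 36 mm proud of the lock plate (top at 124 mm). Axes as the stand's.
- tester: Hand-held hardness tester, loose, 0.25 kg, upright in the stand's hole, its flange on the deck. Origin: centre of flange's underside; z along its axis, away from the tip. Flange 44 mm across, z 0 to 6 mm; shaft 18 mm across, z -40 to 20; square black handle 28 x 28 mm (faces across x and y), z 20 to 80, to grip; sprung tip z -40 to -62. Lift it straight up 65 mm or more to clear the stand.
- tip (a joint): How far the sprung tip is pushed into the tester, m: 0 = fully out, 0.014 = fully in (then rigid). It slides along the tester's axis; the spring gives 1.2 N at 0 rising 0.4 N per mm, so 4 N at half (0.007).
- tip_end (a point): The lowest point of the tester's sprung tip, a steel pin 8 mm across with a round end, 62 mm below the flange's underside when fully out; it moves with the pin. z along the tester's axis, away from the tip's end.
- rest: Fixed steel tilting rest: base 150 x 250 mm, two upright grey cheeks 12 mm thick, 100 mm high, outside y = +-111 mm, with the sloping plate between them on a pivot along y, 82 mm above the bench. Origin: centre of the underside, z up; the plate slopes down towards its -x side.
- ring_mark (a point): Centre of the pencilled ring (24 mm outside, 19 mm inside) on the sloping plate: cream face, dark edges, 150 (up the slope) x 200 x 16 mm, slope 15 to 26 degrees, stiff pivot. z = outward normal of the face, x up the slope, y along the pivot. The ring lies 20 mm down the slope and 45 mm to +y of the face's middle; an unwanted cross 25 mm up and 50 mm to -y.
- plate_edge (a point): Middle of the upper lower-lying edge (-x side) of the sloping plate, 75 mm down the slope from the face's middle. Axes as ring_mark.
- cup: Bystander: small unglazed pinkish cup, 68 mm across, 75 mm high, between stand and rest on the robot's side. Origin under its centre.
- prop: Bystander: cream kiln prop, 50 x 50 x 100 mm, standing between stand and rest on the far side. Origin under its centre.
- tall_cup: Bystander: unglazed cup, 74 mm across, 95 mm high, far side of the bench. Origin under its centre.
- bowl: Bystander: unglazed bowl, 110 mm across, 50 mm high, far side of the bench. Origin under its centre.
- brick: Bystander: cream firebrick lying at the left, 114 x 230 x 65 mm. Origin under its centre.
- brush: Bystander: hand brush lying on the bench near the robot at the right. Origin under its middle.
- saucer: Bystander: unglazed plate, 120 mm across, 20 mm high, at the right. Origin under its centre.
Not all that is in view belongs to the job. There is more than one size of the tester; the one meant has the size given above.

How it is judged (in metres and radians):
On the way, in this order (a step that is already met when the one before it is completed fails the run):
1. the lock is slid fully to its end stop (value of joint lock above 0.0365 m), for 0.2 s.
2. the tester is lifted clear of the stand (height (world z) of tester above 0.125 m and contact force between tester and stand below 0.1 N and contact force between tester and the fingers above 3 N), for 0.1 s.
At the end, for the whole second after the job is handed in: Ends holding: the fingers grip the still tester (under 10 mm/s), clear of the stand; tip end within 9 mm of the ring's centre, axis within 8 degrees of the face's normal, tip pushed in 3 to 11 mm with 1.5 to 8 N; the lock within 4.5 mm of its end stop (value of joint lock above 0.0355 m and distance between tip_end and ring_mark below 0.009 m and angle between the z axis of tester and the z axis of ring_mark, either way round below 0.14 rad and value of joint tip between 0.003 and 0.011 m and contact force between tester and rest between 1.5 and 8 N and contact force between tester and the fingers above 3 N and contact force between tester and stand below 0.1 N and linear speed of tester below 0.01 m/s and height (world z) of tester above 0.11 m); the arm keeps its last pose, push and grip.
It fails at once if the tester is rammed against the plate (over 20 N) (contact force between tester and rest above 20 N).
It fails at once if the sloping plate is tilted or knocked (edge moved over 8 mm) (distance of plate_edge from where it was at the start of the episode above 0.008 m).
It fails at once if another thing on the bench is disturbed (moved over 25 mm) (distance of any of cup, tall_cup, bowl, prop, brick, brush, saucer from where it was at the start of the episode above 0.025 m).
It also fails if it takes over 58 s, if anything falls off the work surface, if the arm or the gripper's body presses on something with over 40 N, if the wrist force passes 120 N, or if a joint passes its speed limit or range.

ROBOT

A 6-joint arm with a two-finger parallel gripper is mounted at the origin on the work surface. World frame = base frame: x ahead of the robot, y to its left, z up, the work surface at z = 0. Lengths are in mm, angles in rad, forces in N, time in s.
With the tool pointing down it reaches from about 275 to 750 mm from the base axis. Payload 10.2 kg.
Tool frame: the origin (TCP) lies on the centre line of the jaws, within the pads' length; the fingertips stand 17 mm ahead of it and the grasp point (between the pads) lies 2 mm behind it (ctrl.tip_extent is the distance from the TCP to the fingertips, in mm); z points along the fingers, y is the line along which they close (so a half turn about z gives the same grasp; the last joint's range is limited). The gripper opens to 85 mm and grips with 20 to 120 N. Pads are 22 mm wide; open, the fingers measure 114 mm over their backs; the gripper's body (76 mm by 85 mm) begins 54 mm behind the grasp point. The pads swing forward as they close: fully open they stand 13 mm farther back than shut.
Start: joints at [1.102, 0.313, 1.498, -0, 1.331, -0.223], TCP at [127.762, 509.223, 248.294] pointing down, gripper open.
Joint ranges: [-2.94, 2.94], [-0.97, 2.17], [0.19, 2.56], [-1.23, 4.37], [0.02, 3.11], [-2.88, 2.88]. Speed limits (rad/s): [2.39, 2.39, 3.01, 3.14, 3.14, 3.14].

INTERFACE

Orientations are given as a unit quaternion [w, x, y, z].
In Python, from rig import sensors, capture, ctrl, cut_out, place_of gives the robot as it stands.
- The arm moves only by the shell command python3 -m jog 'ROWS' [FORCE]. ROWS is JSON, a list of rows, each a list of 3 entries, a list of its own where there are three numbers: the shift along the world's x, y, z in mm, then the turn, a rotation vector about the world's x, y, z in degrees, then the closure, from 0 (fully open) to 1 (shut). A call has exactly 8 rows; each row is the pose to reach, as a shift and turn from the pose commanded when the call began; what a row does not reach only later rows make up. A row lasts 1/12 s, in which the tool goes at most 41.7 mm and 7.16 degrees, less where a joint would pass 70% of its speed; a pose out of reach is approached as far as the arm can. A call with a gripper value outside its range is refused whole. The fingers move at their own pace and stop on an object; FORCE is the grip in N (left out, the last holds). Time passes only in rows, so rows that repeat a pose let the fingers close, or fill a call up. It gives the time, the measured TCP pose, the force and the opening at its end, in the units of the state.
- sensors.sense(): the state, without advancing time (a new reading comes with each control period).
- capture(name): name is "scene" or "top" or "wrist"; returns a dict with "color" (400x640x3 uint8, blue, green, red), "z_map" (400x640 float32, mm along the optical axis (not along the pixel's ray), 0 where there is no reading), "camera_matrix" (3x3 intrinsics, pixels), "R" (3x3) and "t" (3): a world point X has camera coordinates R X + t. Camera axes: x right, y down, z forward; pixel columns grow to the right and rows downward; lengths in mm; the calibration is good to about 2 mm. A picture is of the moment at which its call begins.
- ctrl.finish_job(): hands the job in, once; it reports no verdict.
Trained networks look in a picture, given as the dict that the camera call returned (one of the last four; its "shot" number tells which), for a name from the list of things; names that differ only in an ending like _2 or _b are one class to them, and where a whole thing is asked for, a point or a joint stands for the part that bears it (a point fixed in the world has none). Each returns a list of dicts, best first, with "p" (0 to 1); they miss things now and then, are a little off and sometimes report something else, mostly with a low value. They report only what shows in the picture. A call takes as long as a camera call. They do not tell look-alikes from the thing itself.
- cut_out(picture, query): "region" (400x640 bool, what is visible of it) and "box" ([left, top, right, bottom] in pixels, round what is visible of it).
- place_of(picture, query): "centre" ([row, column] in pixels: a listed point, or the origin of a listed thing).
The state is a dict: "time_s": time; "joints": joint angles; "dq": joint speeds; "tau": joint torques, N m; "eef_pos": TCP position; "ee_rot": TCP orientation; "force": force on the tool from outside, world axes, zero at the start; "wrist_torque": the same for the moment, N m; "grip_width": opening from 0.0 (shut) to 1.0 (fully open).
Only numpy, scipy, OpenCV 4.12 (cv2) and the standard library are available. Lean on these libraries where they do the work, as an engineer would, in place of code of your own. Each camera call takes 0.05 s, during which the arm holds its last target. There are 200 camera calls.

## Working session

There is one attempt and no reset: what is moved stays moved. The work goes in short steps, Python scripts to look and compute and a shell command to move; the robot and the scene stay as the last step left them, time stands still between calls to the robot, and variables do not carry over. Pictures are saved under pics/ and viewed, on a budget of 10 in all, crops included, one or two more only if the job needs it, and the job is handed in when it is done.

```bash
mkdir -p pics; ls
cat > h.py <<'E'
import numpy as np, cv2
from rig import sensors, capture, ctrl, cut_out, place_of
def world(p,u,v,z=None):
    K=p["camera_matrix"];d=np.linalg.inv(K)@np.array([u,v,1.0])
    R,t=np.array(p["R"]),np.array(p["t"])
    if z is None:
        return R.T@(d*p["z_map"][int(v),int(u)]-t)
    o=-R.T@t; r=R.T@d
    return o+r*(z-o[2])/r[2]
def cloud(p,m):
    v,u=np.nonzero(m&(p["z_map"]>0)); d=p["z_map"][v,u]
    c=np.linalg.inv(p["camera_matrix"])@np.vstack([u,v,np.ones_like(u)])*d
    return (np.array(p["R"]).T@(c-np.array(p["t"])[:,None])).T
E
python3 - <<'E'
from h import *
np.set_printoptions(precision=1,suppress=True)
a={}
for n in("scene","top"):
    p=capture(n); cv2.imwrite(f"pics/{n}0.png",p["color"])
    for q in("tester","lock_knob","ring_mark","plate_edge","stand","rest","cup","prop"):
        r=place_of(p,q)[:3]
        for x in r:
            v,u=x["centre"];print(n,q,round(x["p"],2),np.array([u,v]),world(p,min(max(u,0),639),min(max(v,0),399)))
E
```

```text
pics
scene tester 0.67 [386.6 169.1] [381.5 172.3 101.6]
scene tester 0.53 [375.5 199.7] [507.  160.3 109.4]
scene lock_knob 0.68 [411.8 213.5] [537.2 262.9 122.9]
scene lock_knob 0.46 [325.7 195.9] [478.   12.8  38.2]
scene ring_mark 0.64 [257.8 183. ] [ 517.9 -183.1   83.9]
scene ring_mark 0.43 [251.9 143.5] [ 314.6 -280.    16.6]
scene plate_edge 0.91 [243.3 170.7] [ 419.  -274.5   -2.3]
scene stand 0.78 [394.3 228.3] [519.8 230.7  10.1]
scene rest 0.59 [241.8 204.8] [ 612.9 -195.9   97.9]
scene cup 0.58 [325.8 197.1] [473.1  12.4  25.7]
scene prop 0.77 [305.7 255.5] [688.1   8.3  35.9]
top tester 0.82 [226.1 266.3] [338.3 261.6 127.8]
top tester 0.58 [260.3 257.4] [355.2 150.5 199.5]
top tester 0.48 [260.4 220.1] [473.5 160.  112.9]
top lock_knob 0.68 [227.8 204.8] [525.7 259.3 115. ]
top lock_knob 0.36 [401.6 270.3] [ 302.5 -279.6   21.4]
top ring_mark 0.84 [366.7 204.6] [ 512.2 -174.5   81.3]
top plate_edge 0.9 [384.7 213.7] [ 482.2 -231.7   68.6]
top plate_edge 0.24 [258.5 218.7] [471.7 160.2 152.6]
top stand 0.73 [246.  212.2] [505.2 208.6  85.9]
top rest 0.68 [375.6 200.6] [ 522.5 -202.7   87.6]
top cup 0.55 [310.1 235.6] [430.   10.4   9.6]
```

```bash
python3 -c "
import cv2,numpy as np
a=cv2.imread('pics/scene0.png');b=cv2.imread('pics/top0.png')
cv2.imwrite('pics/s1.png',cv2.resize(a[100:325,180:480],(800,600),interpolation=2))
cv2.imwrite('pics/t1.png',cv2.resize(b[130:330,190:450],(780,600),interpolation=2))"
```

```text
(no output)
```

View pics/s1.png

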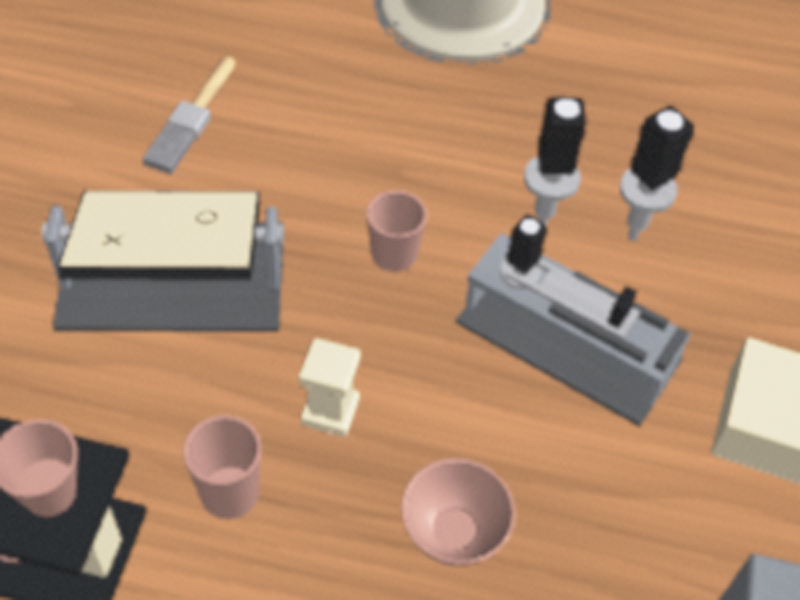

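View pics/t1.png

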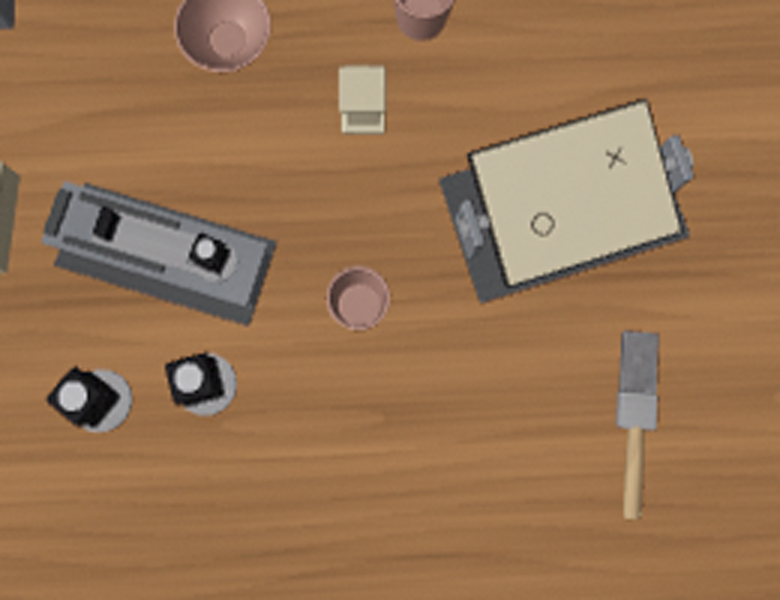

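The candidates are the tester in the stand (top px ~260,213), and two free-standing larger ones (top px ~226,262 and ~257,257). Only the first sits in the stand's hole under the lock, so it should be the one meant. I'll measure it next and confirm it in a close crop.

```bash
cat >> h.py <<'E'
def rect(P,lo,hi,c,r):
    m=(P[:,2]>lo)&(P[:,2]<hi)&(np.hypot(*(P[:,:2]-c).T)<r)
    q=P[m]; return q.mean(0),cv2.minAreaRect(q[:,:2].astype(np.float32)),len(q)
E
python3 - <<'E'
from h import *
np.set_printoptions(precision=3,suppress=True)
for n in("top","scene"):
    p=capture(n); P=cloud(p,np.ones((400,640),bool))
    print(n,"deck",rect(P,70,79,[515,210],150))
    print("handle top",rect(P,148,165,[480,155],40))
    print("knob top",rect(P,119,129,[525,258],35))
    m=cut_out(p,"ring_mark"); print([ (round(x["p"],2),x["box"]) for x in m])
    m=(P[:,2]>45)&(P[:,2]<125)&(np.hypot(P[:,0]-540,P[:,1]+205)<75)
    q=P[m]; 
    for _ in range(6):
        c=q.mean(0); nn=np.linalg.svd(q-c,full_matrices=False)[2][2]; nn*=np.sign(nn[2]); d=np.abs((q-c)@nn); q=q[d<4]
    print("plate n",nn,"tilt",np.degrees(np.arccos(nn[2])),c,len(q),d.std())
    for x in place_of(p,"ring_mark")[:1]+place_of(p,"plate_edge")[:1]:
        v,u=x["centre"];r0=world(p,u,v,0);o=-np.array(p["R"]).T@np.array(p["t"]);r=r0-o
        print(x["p"],o+r*((c-o)@nn)/(r@nn))
    for nm,cc,rr in(("d1",[340,250],50),("d2",[355,150],45)):
        mm=(np.hypot(*(P[:,:2]-cc).T)<rr)&(P[:,2]>20);print(nm,P[mm].max(0),P[mm].min(0))
print(sensors.sense()["time_s"],ctrl.tip_extent, sensors.sense()["ee_rot"])
E
```

```text
top deck (array([506.504, 216.109,  74.233]), ((512.8726806640625, 226.28305053710938), (230.7884063720703, 70.55006408691406), 69.91282653808594), 705)
handle top (array([487.994, 160.361, 153.873]), ((488.001953125, 160.50936889648438), (27.521244049072266, 27.60918617248535), 63.77783966064453), 88)
knob top (array([528.277, 268.847, 123.305]), ((528.3815307617188, 269.09100341796875), (14.801233291625977, 28.59328842163086), 72.13897705078125), 43)
[(0.78, [344.6, 165.1, 418.5, 227.0])]
plate n [-0.301 -0.078  0.951] tilt 18.09336433822316 [ 539.288 -204.749   89.744] 1624 1.0268716927613604
0.86 [ 509.34 -183.08   82.04]
0.68 [ 477.684 -232.745   67.97 ]
d1 [380.318 298.539 206.577] [319.608 247.659  87.065]
d2 [390.383 193.098 206.072] [329.787 141.194  83.843]
scene deck (array([526.075, 220.511,  74.206]), ((515.171875, 223.60076904296875), (230.48304748535156, 75.0555191040039), 69.2169189453125), 718)
handle top (array([493.004, 158.054, 153.72 ]), ((491.7908935546875, 157.70111083984375), (26.83040428161621, 31.224571228027344), 61.236454010009766), 93)
knob top (array([531.2  , 266.983, 122.998]), ((530.4486694335938, 266.7348937988281), (13.943798065185547, 29.27804946899414), 68.21312713623047), 48)
[(0.94, [202.4, 171.5, 276.4, 207.2])]
plate n [-0.295 -0.079  0.952] tilt 17.784869927425135 [ 542.583 -204.289   90.913] 1228 0.8369407220811403
0.85 [ 505.448 -182.968   81.167]
0.62 [ 449.402 -252.098   58.079]
d1 [381.703 298.117 205.787] [327.356 244.872  22.765]
d2 [394.986 194.686 205.352] [340.143 138.428  29.662]
1.3 17.0 [-0.     0.123  0.992  0.   ]
```

The deck, handle top (≈489,159) and knob top (≈529,268) agree with the stand pose: centre (513,225), +y at 70°. I'll move the closed gripper to the tester side of the knob.

```bash
python3 -m jog '[[[0,0,60],[0,0,-5],1],[[0,0,60],[0,0,-10],1],[[200,-135,60],[0,0,-10],1],[[200,-135,60],[0,0,-10],1],[[200,-135,60],[0,0,-10],1],[[200,-135,60],[0,0,-10],1],[[200,-135,60],[0,0,-10],1],[[200,-135,60],[0,0,-10],1]]' && python3 -m jog '[[[191,-135,-20],[0,0,0],1],[[191,-135,-20],[0,0,0],1],[[191,-135,-20],[0,0,0],1],[[191,-135,-20],[0,0,0],1],[[191,-135,-20],[0,0,0],1],[[191,-135,-20],[0,0,0],1],[[191,-135,-20],[0,0,0],1],[[191,-135,-20],[0,0,0],1]]'
```

```text
time_s: 1.97
eef_pos: [329.7, 372.4, 308.4]
ee_rot: [0.0, 0.209, 0.978, 0.0]
force: [0.3, 0.2, -0.5]
grip_width: -0.003
time_s: 2.63
eef_pos: [519.4, 238.3, 287.6]
ee_rot: [-0.001, 0.21, 0.978, -0.0]
force: [0.1, 0.0, -0.3]
grip_width: 0.003
```

Run:
```python
from h import *
np.set_printoptions(precision=3,suppress=True)
p=capture("wrist"); 
print({k:np.round(v,3) for k,v in sensors.sense().items() if k in("time_s","eef_pos","ee_rot","grip_width","force")})
P=cloud(p,np.ones((400,640),bool))
for a in [(70,79,[515,225],140),(148,165,[489,160],40),(119,129,[529,268],35)]:
    try: print(rect(P,*a))
    except Exception as e: print("none")
cv2.imwrite("pics/w1.png",p["color"])
```

```text
{'time_s': np.float64(2.683), 'eef_pos': array([518.663, 239.198, 288.094]), 'ee_rot': array([-0.   ,  0.209,  0.978, -0.   ]), 'force': array([-0.077,  0.231,  0.515]), 'grip_width': np.float64(0.001)}
(array([508.742, 235.862,  75.206]), ((514.3112182617188, 225.7630615234375), (230.750244140625, 70.47564697265625), 69.87867736816406), 4373)
(array([489.566, 162.041, 154.85 ]), ((490.2662353515625, 160.82406616210938), (27.988571166992188, 28.19086456298828), 64.85142517089844), 915)
(array([529.09 , 268.985, 124.357]), ((529.8457641601562, 268.9219970703125), (13.942644119262695, 30.20490074157715), 70.07019805908203), 404)
```

View pics/w1.png

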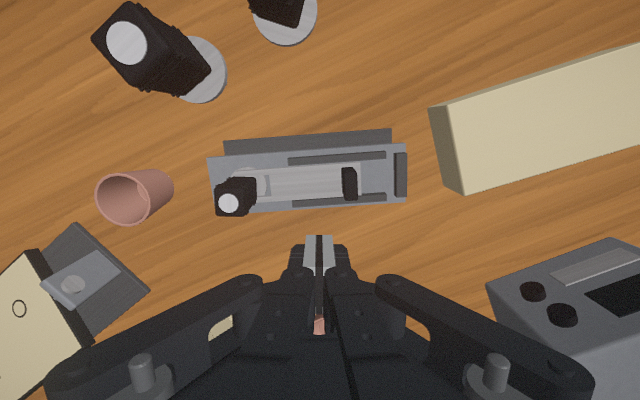

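The wrist view shows the stand tester (px 228,200) with its top at 155 mm and a measured handle of 28 x 28 mm. That is the described size, and the decoys at (140,45) and (285,10) are bigger. The knob is at (349,183). Descending beside the knob and pushing.

```bash
python3 -m jog '[[[0,0,-40],[0,0,0],1],[[0,0,-80],[0,0,0],1],[[0,0,-120],[0,0,0],1],[[0,0,-150],[0,0,0],1],[[0,0,-165],[0,0,0],1],[[0,0,-172],[0,0,0],1],[[0,0,-172],[0,0,0],1],[[0,0,-172],[0,0,0],1]]' && python3 -m jog '[[[2,5.6,0],[0,0,0],1],[[4,11,0],[0,0,0],1],[[6,16.5,0],[0,0,0],1],[[8,22,0],[0,0,0],1],[[10,27.5,0],[0,0,0],1],[[12,33,0],[0,0,0],1],[[13,36,0],[0,0,0],1],[[13,36,0],[0,0,0],1]]' && python3 -m jog '[[[0.5,1.4,0],[0,0,0],1],[[1,2.8,0],[0,0,0],1],[[1.5,4.2,0],[0,0,0],1],[[2,5.6,0],[0,0,0],1],[[2.4,6.6,0],[0,0,0],1],[[2.7,7.5,0],[0,0,0],1],[[2.7,7.5,0],[0,0,0],1],[[2.7,7.5,0],[0,0,0],1]]'
python3 - <<'E'
from h import *
p=capture("top");P=cloud(p,np.ones((400,640),bool))
q=P[(abs(P[:,2]-124)<6)&(np.hypot(P[:,0]-541,P[:,1]-300)<40)];print(len(q),q.mean(0) if len(q) else 0, [x for x in place_of(p,"lock_knob")[:1]])
E
```

```text
time_s: 3.35
eef_pos: [518.9, 239.9, 117.6]
ee_rot: [0.001, 0.208, 0.978, 0.0]
force: [0.3, 1.4, 0.1]
grip_width: -0.002
time_s: 4.02
eef_pos: [531.9, 276.0, 116.1]
ee_rot: [-0.0, 0.208, 0.978, 0.0]
force: [0.1, 0.7, 0.7]
grip_width: 0.003
time_s: 4.68
eef_pos: [534.4, 282.8, 116.2]
ee_rot: [-0.0, 0.209, 0.978, 0.0]
force: [-1.3, -0.7, -0.9]
grip_width: 0.002
0 0 []
```

```bash
for i in 1; do python3 -m jog '[[[0.4,1,0],[0,0,0],1],[[0.8,2,0],[0,0,0],1],[[1.1,3,0],[0,0,0],1],[[1.4,4,0],[0,0,0],1],[[1.4,4,0],[0,0,0],1],[[1.4,4,0],[0,0,0],1],[[1.4,4,0],[0,0,0],1],[[1.4,4,0],[0,0,0],1]]'; python3 -m jog '[[[0.4,1,0],[0,0,0],1],[[0.8,2,0],[0,0,0],1],[[1.1,3,0],[0,0,0],1],[[1.1,3,0],[0,0,0],1],[[1.1,3,0],[0,0,0],1],[[1.1,3,0],[0,0,0],1],[[1.1,3,0],[0,0,0],1],[[1.1,3,0],[0,0,0],1]]'; done; python3 -c "
from h import *
p=capture('wrist');cv2.imwrite('pics/w2.png',p['color'])"
```

```text
time_s: 5.45
eef_pos: [535.8, 286.3, 116.3]
ee_rot: [-0.0, 0.209, 0.978, -0.001]
force: [-2.3, -5.3, -0.3]
grip_width: -0.002
time_s: 6.12
eef_pos: [536.0, 286.9, 116.2]
ee_rot: [-0.002, 0.209, 0.978, -0.004]
force: [-9.8, -19.3, 6.1]
grip_width: -0.004
```

View pics/w2.png

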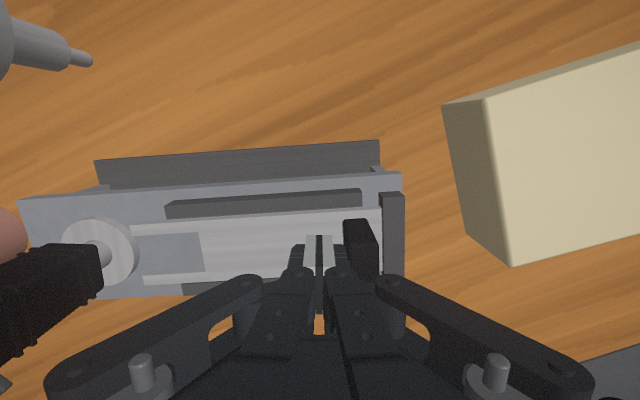

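The force jumped to about 22 N and the knob (360,250) is against the end block, with the fork clear of the flange. Backing off, rising, opening, and moving over the tester.

```bash
python3 -m jog '[[[-4,-10,0],[0,0,0],1],[[-4,-10,30],[0,0,0],1],[[-4,-10,70],[0,0,0],1],[[-4,-10,110],[0,0,0],1],[[-18,-49,110],[0,0,0],0.5],[[-32,-88,110],[0,0,0],0],[[-46.6,-129.4,110],[0,0,-1],0],[[-46.6,-129.4,110],[0,0,-1],0]]' && python3 -m jog '[[[0,0,0],[0,0,0],0],[[0,0,0],[0,0,0],0],[[0,0,0],[0,0,0],0],[[0,0,0],[0,0,0],0],[[0,0,0],[0,0,0],0],[[0,0,0],[0,0,0],0],[[0,0,0],[0,0,0],0],[[0,0,0],[0,0,0],0]]'
python3 - <<'E'
from h import *
np.set_printoptions(precision=2,suppress=True)
s=sensors.sense();print(s["eef_pos"])
for n in ("wrist","top"):
    p=capture(n);P=cloud(p,np.ones((400,640),bool))
    for a in [(148,162,[490,160],25),(119,129,[544,309],25)]:
        try: print(n,rect(P,*a))
        except Exception as e: print("none")
E
```

```text
time_s: 6.83
eef_pos: [489.0, 156.3, 226.7]
ee_rot: [0.0, 0.219, 0.976, -0.0]
force: [-0.7, 0.1, 0.6]
grip_width: 0.564
time_s: 7.5
eef_pos: [490.4, 160.6, 226.2]
ee_rot: [-0.0, 0.217, 0.976, -0.0]
force: [0.1, 0.7, -0.1]
grip_width: 1.001
[490.38 160.55 226.22]
wrist (array([488.72, 160.96, 155.  ]), ((489.78741455078125, 160.60165405273438), (27.786447525024414, 27.677404403686523), 64.01663208007812), 1464)
wrist (array([541.94, 304.53, 124.04]), ((543.2618408203125, 305.602783203125), (14.739727973937988, 30.27216911315918), 70.35865783691406), 745)
top (array([486.41, 173.22, 153.04]), ((486.3618469238281, 173.29763793945312), (0.29015228152275085, 5.548790454864502), 1.6596479415893555), 3)
top (array([nan, nan, nan]), ((0.0, 0.0), (0.0, 0.0), 0.0), 0)h.py:16: RuntimeWarning: Mean of empty slice.
  q=P[m]; return q.mean(0),cv2.minAreaRect(q[:,:2].astype(np.float32)),len(q)
  ret = um.true_divide(
```

Lock travel is about 39 mm (at the stop). Now grasp.

```bash
python3 -m jog '[[[0,0,-25],[0,0,0],0],[[0,0,-50],[0,0,0],0],[[0,0,-75],[0,0,0],0],[[0,0,-92],[0,0,0],0],[[0,0,-101],[0,0,0],0],[[0,0,-101],[0,0,0],0],[[0,0,-101],[0,0,0],0.3],[[0,0,-101],[0,0,0],1]]' 60 && python3 -m jog '[[[0,0,0],[0,0,0],1],[[0,0,0],[0,0,0],1],[[0,0,0],[0,0,0],1],[[0,0,0],[0,0,0],1],[[0,0,0],[0,0,0],1],[[0,0,0],[0,0,0],1],[[0,0,0],[0,0,0],1],[[0,0,0],[0,0,0],1]]' && python3 -m jog '[[[0,0,5],[0,0,0],1],[[0,0,15],[0,0,0],1],[[0,0,30],[0,0,0],1],[[0,0,50],[0,0,0],1],[[0,0,75],[0,0,0],1],[[0,0,100],[0,0,0],1],[[0,0,120],[0,0,0],1],[[0,0,120],[0,0,0],1]]'
python3 - <<'E'
from h import *
np.set_printoptions(precision=2,suppress=True)
s=sensors.sense();print(s["time_s"],s["eef_pos"],s["ee_rot"],s["joints"],s["force"],s["grip_width"])
p=capture("scene");cv2.imwrite("pics/s2.png",cv2.resize(p["color"][80:280,200:500],(780,520)))
for q in("tip_end","tester","ring_mark"):
    for x in place_of(p,q)[:2]: print(q,x)
E
```

```text
time_s: 8.27
eef_pos: [491.1, 160.4, 126.5]
ee_rot: [0.001, 0.217, 0.976, 0.0]
force: [0.5, 0.0, 0.9]
grip_width: 0.748
time_s: 8.93
eef_pos: [490.6, 160.3, 126.1]
ee_rot: [0.001, 0.217, 0.976, 0.0]
force: [-1.7, -0.7, 6.2]
grip_width: 0.321
time_s: 9.6
eef_pos: [491.6, 160.5, 249.7]
ee_rot: [0.004, 0.217, 0.976, 0.001]
force: [0.1, -0.3, -2.3]
grip_width: 0.323
9.6 [491.58 160.53 249.74] [0.   0.22 0.98 0.  ] [ 0.09  0.29  1.52  0.    1.32 -1.04] [ 0.1  -0.34 -2.34] 0.3231165696998893
tip_end {'centre': [254.6, 302.5], 'p': 0.63}
tester {'centre': [173.7, 420.9], 'p': 0.9}
tester {'centre': [174.3, 381.7], 'p': 0.86}
ring_mark {'centre': [181.3, 258.1], 'p': 0.7}
ring_mark {'centre': [144.9, 251.0], 'p': 0.23}
```

View pics/s2.png

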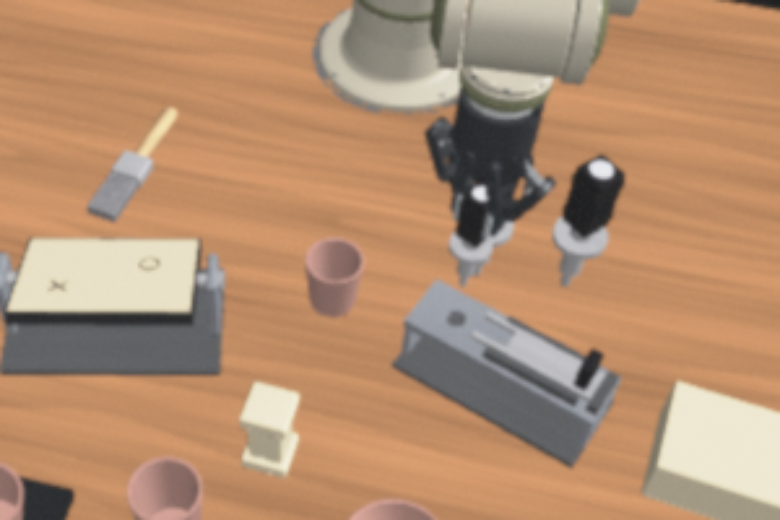

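The tester is out of the stand and held upright, the hole is empty, and the lock stays open. The gripper reads about 2.3 N of weight. Carrying it over the ring and tilting to the face normal (rotvec about [4.6,-17.4,0]°).

```bash
python3 -m jog '[[[0,-20,15],[0,0,0],1],[[-4,-60,15],[0,0,0],1],[[-10,-100,15],[0,0,0],1],[[-15,-140,15],[0,0,0],1],[[-20,-180,15],[0,0,0],1],[[-24,-220,15],[0,0,0],1],[[-24,-240,15],[0,0,0],1],[[-24,-240,15],[0,0,0],1]]' && python3 -m jog '[[[-2,-20,0],[1,-4,0],1],[[-4,-50,0],[2,-8,0],1],[[-7,-80,0],[3,-12,0],1],[[-10,-105,0],[4,-15,0],1],[[-11,-117,0],[4.6,-17.4,0],1],[[-11,-117,0],[4.6,-17.4,0],1],[[-11,-117,0],[4.6,-17.4,0],1],[[-11,-117,0],[4.6,-17.4,0],1]]'
cat >> h.py <<'E'
from scipy.spatial.transform import Rotation as Ro
def plate(p):
    P=cloud(p,np.ones((400,640),bool))
    q=P[(P[:,2]>45)&(P[:,2]<125)&(np.hypot(P[:,0]-540,P[:,1]+205)<85)]
    for _ in range(8):
        c=q.mean(0); n=np.linalg.svd(q-c,full_matrices=False)[2][2]; n*=np.sign(n[2]); d=np.abs((q-c)@n); q=q[d<max(3,2*d.std())]
    return n,c,len(q)
def onplate(p,u,v,n,c):
    o=-np.array(p["R"]).T@np.array(p["t"]); r=world(p,u,v,0)-o
    return o+r*((c-o)@n)/(r@n)
E
python3 - <<'E'
from h import *
np.set_printoptions(precision=3,suppress=True)
s=sensors.sense();z=Ro.from_quat(s["ee_rot"],scalar_first=True).as_matrix()[:,2]
print(s["eef_pos"],"tool -z",-z,"tip",s["eef_pos"]+113*z,s["joints"])
for nm in("wrist","top"):
    p=capture(nm); cv2.imwrite(f"pics/{nm}3.png",p["color"])
    n,c,k=plate(p);print(nm,n,c,k)
    for q in("ring_mark","tip_end"):
        for x in place_of(p,q)[:1]:
            v,u=x["centre"];print(q,round(x["p"],2),u,v,onplate(p,u,v,n,c))
E
```

```text
time_s: 10.47
eef_pos: [465.7, -83.2, 258.9]
ee_rot: [-0.001, 0.219, 0.976, -0.0]
force: [0.4, -0.1, -3.2]
grip_width: 0.319
time_s: 11.13
eef_pos: [455.4, -195.6, 259.7]
ee_rot: [0.138, 0.214, 0.964, 0.072]
force: [-0.3, 0.9, -3.1]
grip_width: 0.318
[ 455.402 -195.605  259.725] tool -z [-0.297 -0.08   0.952] tip [ 488.941 -186.544  152.198] [-0.776  0.125  1.733  0.296  1.138 -2.015]
wrist [-0.299 -0.079  0.951] [ 514.487 -196.121   83.607] 10243
ring_mark 0.66 312.3 190.5 [ 513.584 -189.812   83.844]
tip_end 0.6 540.7 196.9 [619.167  32.632 135.438]
top [-0.299 -0.075  0.951] [ 548.708 -199.491   93.166] 1402
ring_mark 0.87 368.0 205.4 [ 509.178 -178.231   82.401]
```

View pics/wrist3.png

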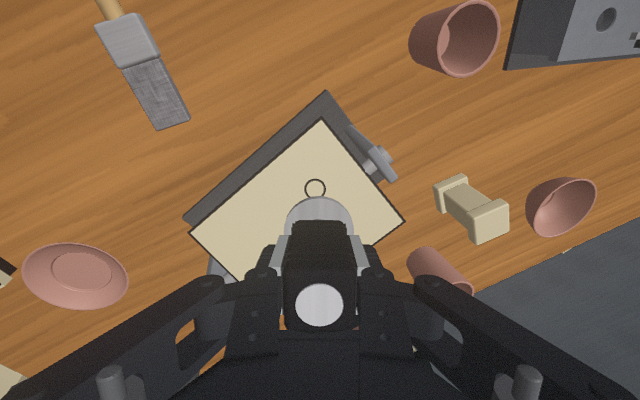

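The wrist view shows the ring centre at about (315,188), on the near half of the plate, with the tester in the fingers. I'll refine the ring with a dark-contour fit.

Run:
```python
from h import *
np.set_printoptions(precision=2,suppress=True)
n0=np.array([-.299,-.078,.951]);n0/=np.linalg.norm(n0)
for nm,g,r in(("wrist",(315,188),15),("top",(369,205),8),("scene",(258,182),9)):
    p=capture(nm); n,c,k=plate(p)
    S=8;u0,v0=g[0]-r,g[1]-r
    b=cv2.cvtColor(p["color"][v0:v0+2*r+1,u0:u0+2*r+1],cv2.COLOR_BGR2GRAY).astype(float)
    w=np.clip(np.median(b)-b-20,0,None)
    lab=cv2.connectedComponentsWithStats((w>0).astype(np.uint8),connectivity=8)
    i=1+np.argmax(lab[2][1:,4]); m=lab[1]==i
    vv,uu=np.nonzero(m)
    x,y,ww,hh=lab[2][i][:4]
    cu,cv_=u0+x+(ww-1)/2,v0+y+(hh-1)/2
    (e,ax,an)=cv2.fitEllipse(np.float32(np.c_[uu,vv])) if len(uu)>5 else ((0,0),0,0)
    print(nm,"bbox",cu,cv_,ww,hh,"ell",u0+e[0],v0+e[1],ax,"->",onplate(p,cu,cv_,n,c),onplate(p,u0+e[0],v0+e[1],n,c),n,c)
    print([ (x["p"],x["centre"]) for x in place_of(p,"ring_mark")[:1]])
s=sensors.sense();print(s["eef_pos"],s["time_s"])
```

```text
wrist bbox 315.0 190.0 31 27 ell 315.1801862716675 191.64204216003418 (24.35352897644043, 28.579814910888672) -> [ 514.99 -187.56   84.48] [ 516.67 -188.2    84.96] [-0.3  -0.08  0.95] [ 514.73 -196.     83.7 ]
[(0.74, [189.7, 316.0])]
top bbox 372.0 207.0 11 13 ell 372.31506061553955 207.02110195159912 (8.390118598937988, 12.348556518554688) -> [ 503.87 -190.96   79.82] [ 503.78 -191.97   79.71] [-0.3  -0.07  0.95] [ 548.36 -198.66   93.18]
[(0.91, [206.4, 368.6])]
scene bbox 257.0 181.0 9 5 ell 257.037579536438 181.0527753829956 (4.0925822257995605, 7.623861312866211) -> [ 510.01 -188.43   82.05] [ 510.23 -188.23   82.14] [-0.3  -0.08  0.95] [ 542.72 -205.4    90.84]
[(0.64, [180.1, 256.8])]
[ 455.36 -196.63  260.28] 11.7333
```

Run:
```python
from h import *
np.set_printoptions(precision=2,suppress=True)
n=np.array([-.299,-.078,.951]);n/=np.linalg.norm(n)
for nm,f,g,r in(("wrist","wrist3",(315,188),12),("top","top0",(371,205),6),("scene","scene0",(257,181),7)):
    p=capture(nm); b=cv2.cvtColor(cv2.imread(f"pics/{f}.png"),cv2.COLOR_BGR2GRAY).astype(float)
    u0,v0=g[0]-r,g[1]-r; b=b[v0:v0+2*r+1,u0:u0+2*r+1]
    m=(b<np.percentile(b,75)-25).astype(np.uint8)
    if nm=="wrist": print("\n".join("".join(".#"[k] for k in l) for l in m))
    v,u=np.nonzero(m); 
    c=np.array([514.7,-196.1,83.6])
    mu,mv=u0+(u.min()+u.max())/2,v0+(v.min()+v.max())/2
    print(nm,mu,mv,u.min(),u.max(),v.min(),v.max(),onplate(p,mu,mv,n,c),"mean",onplate(p,u0+u.mean(),v0+v.mean(),n,c))
```

```text
.........................
.........................
..........####...........
.......##########........
.....##############......
....######.....#####.....
...#####.........####....
...###............###....
..###..............###...
..###..............###...
.###................###..
.###................###..
.###................###..
.###................###..
.###................###..
.###................###..
.###................###..
..###..............###...
..###..............###...
...###............###....
....####.#############...
.....####################
..#######################
#########################
#########################
wrist 315.0 189.0 0 24 2 24 [ 513.95 -187.73   84.05] mean [ 516.42 -188.9    84.73]
top 370.5 204.5 2 9 2 9 [ 511.52 -186.24   83.41] mean [ 511.74 -186.25   83.48]
scene 257.0 181.0 3 11 5 9 [ 510.71 -188.1    83.  ] mean [ 511.69 -186.35   83.45]
```

Ring ≈ (512.3,-187.4,83.5). The remaining distance is 72.7 mm along the normal plus about 6 mm lateral. Approaching to about 12 mm above the face.

```bash
python3 -m jog '[[[2,-5.5,0],[0,0,0],1],[[6,-4.5,-12],[0,0,0],1],[[10,-3.5,-25],[0,0,0],1],[[14,-2.4,-38],[0,0,0],1],[[17.5,-1.5,-50],[0,0,0],1],[[20,-0.9,-57.7],[0,0,0],1],[[20,-0.9,-57.7],[0,0,0],1],[[20,-0.9,-57.7],[0,0,0],1]]'
python3 - <<'E'
from h import *
np.set_printoptions(precision=2,suppress=True)
s=sensors.sense();z=Ro.from_quat(s["ee_rot"],scalar_first=True).as_matrix()[:,2]
print(s["eef_pos"],-z,"tip",s["eef_pos"]+113*z,s["force"],s["wrist_torque"])
p=capture("scene");q=capture("top")
for a in(p,q):
  for k in("tip_end","tester"):
    print(k,[(round(x["p"],2),x["centre"]) for x in place_of(a,k)[:2]])
  t=s["eef_pos"]+113*z
  for X in(t,[512.3,-187.4,83.5]):
    x=np.array(a["camera_matrix"])@(np.array(a["R"])@X+np.array(a["t"]));print(x[:2]/x[2])
A=cv2.resize(p["color"][130:210,215:315],(800,640)[:2],interpolation=2)[:600]
cv2.imwrite("pics/s4.png",A)
E
```

```text
time_s: 12.55
eef_pos: [475.5, -197.8, 202.7]
ee_rot: [0.139, 0.214, 0.964, 0.072]
force: [-0.7, 0.3, -3.5]
grip_width: 0.319
[ 475.48 -197.79  202.74] [-0.3  -0.08  0.95] tip [ 509.23 -188.86   95.27] [-0.74  0.28 -3.49] [-0.03  0.32  0.03]
tip_end []
tester [(0.93, [173.6, 420.3]), (0.77, [158.4, 259.0])]
[256.53 177.92]
[257.03 181.35]
tip_end [(0.38, [234.1, 307.7])]
tester [(0.95, [264.4, 224.4]), (0.82, [257.5, 255.6])]
[371.94 204.46]
[370.85 204.24]
```

View pics/s4.png

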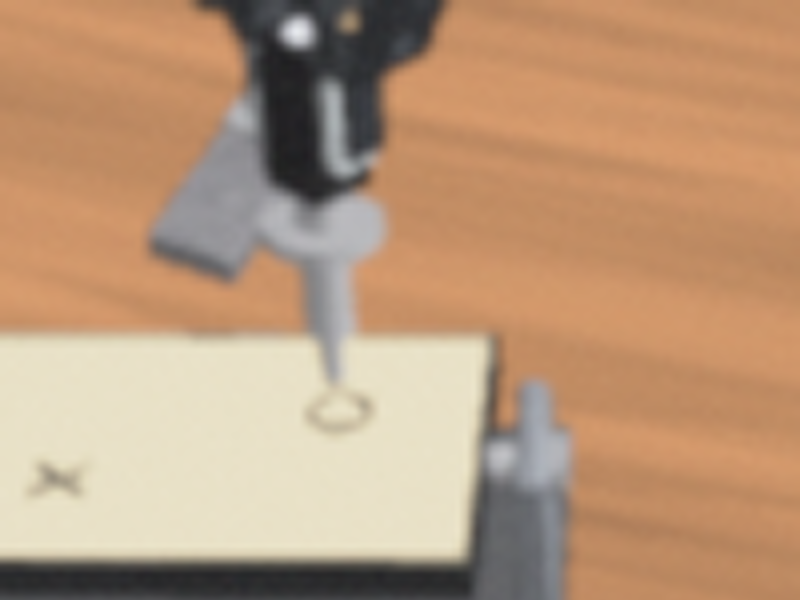

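The tip (crop 335,385) is where kinematics predicts it, just above the ring (340,410). Advancing slowly along the normal and watching the force.

```bash
python3 -m jog '[[[0.6,0.2,-1.9],[0,0,0],1],[[1.2,0.3,-3.8],[0,0,0],1],[[1.8,0.5,-5.7],[0,0,0],1],[[2.4,0.6,-7.6],[0,0,0],1],[[3,0.8,-9.5],[0,0,0],1],[[3.6,0.9,-11.4],[0,0,0],1],[[3.6,0.9,-11.4],[0,0,0],1],[[3.6,0.9,-11.4],[0,0,0],1]]' && python3 -m jog '[[[0.3,0.1,-1],[0,0,0],1],[[0.6,0.2,-1.9],[0,0,0],1],[[0.9,0.2,-2.9],[0,0,0],1],[[1.2,0.3,-3.8],[0,0,0],1],[[1.2,0.3,-3.8],[0,0,0],1],[[1.2,0.3,-3.8],[0,0,0],1],[[1.2,0.3,-3.8],[0,0,0],1],[[1.2,0.3,-3.8],[0,0,0],1]]'
cat > st.py <<'E'
from h import *
np.set_printoptions(precision=2,suppress=True)
F=[]
for _ in range(5):
    capture("top");s=sensors.sense();F.append(s["force"])
f=np.mean(F,0);z=Ro.from_quat(s["ee_rot"],scalar_first=True).as_matrix()[:,2]
print(s["eef_pos"],-z,"tip0",s["eef_pos"]+113*z,"F",f,"along n (weight 2.45 removed)",(f+[0,0,2.45])@-z,np.std(F,0),s["time_s"])
E
python3 st.py
```

```text
time_s: 13.52
eef_pos: [479.0, -196.6, 191.1]
ee_rot: [0.139, 0.214, 0.964, 0.072]
force: [0.1, 0.4, -4.0]
grip_width: 0.322
time_s: 14.18
eef_pos: [480.2, -196.4, 187.5]
ee_rot: [0.139, 0.214, 0.964, 0.072]
force: [-0.6, 0.1, -0.6]
grip_width: 0.319
[ 480.2  -196.42  187.45] [-0.3  -0.08  0.95] tip0 [ 513.97 -187.51   79.98] F [-0.96 -0.03 -0.8 ] along n (weight 2.45 removed) 1.8614750774407773 [0.69 0.52 0.38] 14.4333
```

Contact is about 2–2.5 N, so roughly 3 mm of push. Advancing another 3.8 mm.

```bash
python3 -m jog '[[[0.3,0.1,-1],[0,0,0],1],[[0.6,0.2,-1.9],[0,0,0],1],[[0.9,0.2,-2.8],[0,0,0],1],[[1.1,0.3,-3.6],[0,0,0],1],[[1.1,0.3,-3.6],[0,0,0],1],[[1.1,0.3,-3.6],[0,0,0],1],[[1.1,0.3,-3.6],[0,0,0],1],[[1.1,0.3,-3.6],[0,0,0],1]]'; python3 st.py
python3 - <<'E'
from h import *
np.set_printoptions(precision=2,suppress=True)
p=capture("scene");cv2.imwrite("pics/s5.png",cv2.resize(p["color"][130:205,215:315],(800,600),interpolation=2))
n,c,k=plate(p);print(n,c)
E
```

```text
time_s: 15.1
eef_pos: [481.3, -196.1, 183.9]
ee_rot: [0.139, 0.214, 0.964, 0.072]
force: [-0.3, -0.8, 1.9]
grip_width: 0.321
[ 481.29 -196.1   183.85] [-0.3  -0.08  0.95] tip0 [ 515.06 -187.19   76.39] F [-0.78 -0.15  0.83] along n (weight 2.45 removed) 3.3685365698547107 [0.52 0.26 0.23] 15.35
[-0.3  -0.08  0.95] [ 543.87 -205.61   91.15]
```

View pics/s5.png

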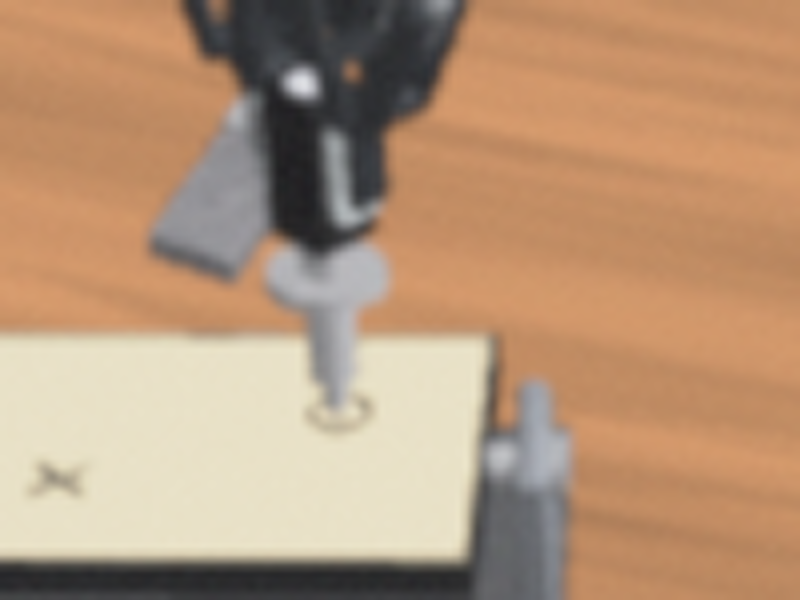

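The tip sits inside the ring (337,405) with 3.4–4 N, and the plate's normal is unchanged. One last check of the lock, then I hand in.

Run:
```python
from h import *
np.set_printoptions(precision=2,suppress=True)
p=capture("top");P=cloud(p,np.ones((400,640),bool));print(rect(P,119,129,[543,305],30)[:2])
s=sensors.sense();print(s["eef_pos"],s["dq"],s["grip_width"])
print(ctrl.finish_job())
```

```text
(array([541.6 , 305.22, 123.29]), ((541.3787231445312, 306.39239501953125), (15.343311309814453, 29.61284065246582), 68.26287078857422))
[ 481.28 -196.11  183.83] [ 0. -0.  0. -0.  0. -0.] 0.32339188304788397
the job is handed in; nothing more can be done
None
```

I handed the job in at about 15.5 s, with the tester still gripped and its tip pressed inside the ring on the sloping plate. `finish_job()` gave no verdict.

- **Lock:** I pushed the knob to its end stop, where the force jumped to about 22 N. It had moved about 39 mm. A final picture showed it still there.
- **Tester:** I took the one in the stand, whose handle measured 28 x 28 mm, and left the two larger look-alikes alone. I gripped it with 60 N and lifted it straight up about 120 mm, clear of the stand.
- **Placement:** By kinematics the tip is about 1 mm from the ring's centre. The camera views of the ring differed by about 3 mm. The last picture shows the tip inside the ring.
- **Angle:** The tool axis matches the fitted face normal to within about 1 degree.
- **Push:** The contact force came out between 3.4 and 4 N depending on the zero I assume, because the wrist reading is noisy. That puts the tip about 5.5 to 7 mm in. I could not measure the tip's travel directly.
- **Stillness and surroundings:** All joint speeds read zero. The plate's fitted plane was unchanged. I did not measure the cup, prop and other bystanders again, but nothing touched them as far as I could see.

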